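Set up the one-cup drip filter on its mug

ROBOT

A 6-joint arm with a two-finger parallel gripper is mounted at the origin on a cart in front of the work surface, level with it; the furniture and walls round the work are solid. World frame = base frame: x ahead of the robot, y to its left, z up, the work surface at z = 0. Lengths are in m, angles in rad, forces in N, time in s.
With the tool pointing down it reaches from about 0.25 to 0.725 m from the base axis. Payload 4 kg.
Tool frame: the origin (TCP) lies between the finger pads; the fingertips stand 8 mm ahead of it and the grasp point (between the pads) lies 11 mm behind it (bot.tip_reach is the distance from the TCP to the fingertips, in m); z points along the fingers, y is the line along which they close (so a half turn about z gives the same grasp; the last joint's range is limited). The gripper opens to 85 mm and grips with 20 to 120 N. Pads are 22 mm wide; open, the fingers measure 114 mm over their backs; the gripper's body (76 mm by 85 mm) begins 54 mm behind the grasp point. The pads swing forward as they close: fully open they stand 13 mm farther back than shut.
Start: joints at [-1.139, 0.241, 0.005, 1.335, 0, 1.571], TCP at [0.209, -0.454, 0.239] pointing down, gripper open.
Joint ranges: [-2.72, 2.72], [-1.05, 1.87], [-1.09, 1.28], [-1.99, 2.15], [-1.42, 1.44], [-3.14, 3.14]. Speed limits (rad/s): [2.79, 2.79, 3.14, 3.14, 3.14, 3.14].

INTERFACE

Orientations are given as a unit quaternion [x, y, z, w].
In Python, from workcell import bot gives the robot as it stands.
- The arm moves only by the tool move_arm, never from a script. Its argument "deltas" is a list of rows, each a list of 7 numbers: the opening, from 0 (shut) to 1 (fully open), then the shift along the tool's x, y, z in mm, then the turn, a rotation vector about the tool's x, y, z in degrees. In form: [[gripper, tx, ty, tz, ax, ay, az], ...]. A call has 1 to 10 rows; each row shifts and turns the commanded pose from where the row before left it, along the tool's axes as they then stand; what a row does not reach is not made up. A row lasts 1/12 s, in which the tool goes at most 41.7 mm and 7.16 degrees, less where a joint would pass 70% of its speed; a pose out of reach is approached as far as the arm can. A call is refused whole if a number of a shift passes 41.7 or a number of a turn 7.16, either way. A call with a gripper value outside its range is refused whole. The fingers move at their own pace and stop on an object; the grip force is fixed at half the most. Time passes only in rows, so rows that do not move let the fingers close. It gives the time, the measured TCP pose, the force, the opening and the grip force at its end, in the units of the state.
- bot.get_obs(): the state, without advancing time (a new reading comes with each control period).
- bot.camera(name): name is "scene" or "top"; returns the picture (400x640x3 uint8, blue, green, red); there is no depth.
- bot.calibration(name): a dict with "K" (3x3 intrinsics, pixels), "position" and "orientation" of the camera in the world. Camera axes: x right, y down, z forward; pixel columns grow to the right and rows downward; lengths in m; the calibration is good to about 2 mm. A picture is of the moment at which its call begins. calibration takes no time and is no camera call.
- bot.job_done(): hands the job in; it is judged then, once.
Trained networks look in the newest picture that a camera, given by its name, has taken for a name from the list of things; names that differ only in an ending like _2 or _b are one class to them, and where a whole thing is asked for, a point or a joint stands for the part that bears it (a point fixed in the world has none). Each returns a list of dicts, best first, with "conf" (0 to 1); they miss things now and then, are a little off and sometimes report something else, mostly with a low value. They report only what shows in the picture. A call takes as long as a camera call. They do not tell look-alikes from the thing itself.
- bot.outline_of(query, camera): "pixels" (400x640 bool, what is visible of it) and "rect" ([left, top, width, height] in pixels, round what is visible of it).
The state is a dict: "clock": time; "joint_pos": joint angles; "joint_vel": joint speeds; "tau": joint torques, N m; "eef_pos": TCP position; "tool_rot": TCP orientation; "ft_force": force on the tool from outside, world axes, zero at the start; "ft_torque": the same for the moment, N m; "grip_width": finger opening in m; "grasp_force": force on a finger pad.
Only numpy, scipy, OpenCV 4.12 (cv2) and the standard library are available. Lean on these libraries where they do the work, as an engineer would, in place of code of your own. Each camera call takes 0.05 s, during which the arm holds its last target. There are 200 camera calls.

TASK

Set up the little steel drip filter for one cup of coffee, building it from the bottom up and one piece at a time: stand the small mug with the diamond pattern upright in the middle of the cork coaster, seat the filter chamber level and centred on that mug's rim, lower the press onto the chamber's floor, and finally put the domed lid on the chamber so that it sits down level all round. Leave the big dotted mug and everything else on the worktop where they are.

Things in the scene. Friction and masses are not known exactly. Their poses are not given: they have to be found in the camera images.
- coaster_top (a point): Round cork coaster, 97 mm across, 8 mm thick, fixed to the worktop. This point is the centre of its top face (z up).
- mug_diamond_center (a point): Small white mug with grey and green diamonds, 60 mm across the rim, 42 mm the foot, 52 mm tall, 110 g; open mouth, at least 45 mm wide just inside the rim. Point: on the axis of the round cup, half-way up (26 mm above the foot); z up. The handle points along its -y, reaches 54 mm from the axis, its top level with the rim. Grasp the cup from above across its x, close under the rim.
- chamber_center (a point): Steel filter chamber, 40 mm tall, 110 g: a straight open cup, 58 mm outside, 54 mm inside, on a thin brim 82 mm across (5 to 7 mm above the underside). Below the brim a spigot, 34 mm across, 5 mm deep, goes into the mug's mouth till the brim rests on the rim. Inner floor 9 mm above the underside. Point: on the axis, 20 mm above the underside; z up. Grasp the 58 mm wall.
- press_center (a point): Screen press: perforated steel disc, 46 mm across, 3 mm thick, with a thin upright stem and a black cylindrical grip on top, 14 mm across, 17 mm tall (27 to 44 mm above the underside); 44 mm tall, 60 g. Point: on the axis, 22 mm above the underside; z up. With the disc on the chamber's floor the grip stands 13 mm above the chamber's rim.
- lid_center (a point): Domed steel lid, 69 mm across, 44 mm tall, 50 g, with a black knob on top, 16 mm across, 15 mm tall (29 to 44 mm above the lower edge). Hollow: a skirt 5 mm deep, 66 mm inside, goes over the chamber's wall till a ledge rests on its rim (lower edge then 35 mm above the chamber's underside); the dome clears the press's grip. Point: on the axis, 22 mm above the lower edge; z up.
- mug_dotted_center (a point): Big white mug with green dots, 90 mm across, 105 mm tall; too big for the filter, leave it. Point: on the axis of the cup, half-way up; handle along its -y, reaching 77 mm from the axis.
- scoop_center (a point): Small steel measuring cup, 50 mm across, 31 mm tall, with a flat handle along its -y (reaching 85 mm from the cup's axis); leave it. Point: on the axis of the cup, half-way up.
- teaspoon: Steel teaspoon lying flat, 139 mm long along its x, 30 mm wide; leave it. Origin under its middle.
- blue_bowl: Blue pinch bowl, 69 mm across, 31 mm tall; leave it. Origin at the centre of its underside.
Things that resemble listed ones, but are neither listed nor needed, are in the scene too. What is shaped like the part that bears press_center but red is not meant.

How it is judged:
By the outcome, as a careful person would: the job done as asked, in the order asked, and still so for the second after the job is handed in, with the robot touching nothing.
It also fails if it takes over 106 s, if anything falls off the work surface, if the arm or the gripper's body presses on something with over 40 N, if the wrist force passes 120 N, or if a joint passes its speed limit or range.

## Working session

There is one attempt and no reset: what is moved stays moved. The work goes in short steps, Python scripts to look and compute and a tool call to move; the robot and the scene stay as the last step left them, time stands still between calls to the robot, and variables do not carry over. Pictures are saved under pics/ and viewed, at most 14 in all, crops included, and the job is handed in when it is done.

Besides the shell and the picture viewer there is one more tool, called after ">>>" in YAML: its name, and indented under it one key for each argument. move_arm: Moves the arm, as the interface text tells. Its arguments: {"type":"object","properties":{"deltas":{"type":"array","items":{"type":"array","items":{"type":"number"}}}},"required":["deltas"]}

```bash
mkdir -p pics; ls; python3 - <<'E'
from workcell import bot
import cv2
for c in("scene","top"):
    im=bot.camera(c); cv2.imwrite(f"pics/{c}0.png",im)
    k=bot.calibration(c); print(c,k)
    for q in ["coaster_top","mug_diamond_center","chamber_center","press_center","lid_center","mug_dotted_center","scoop_center","teaspoon","blue_bowl"]:
        try: print(q,[(d["rect"],round(d["conf"],2)) for d in bot.outline_of(q,c)][:4])
        except Exception as e: print(q,e)
o=bot.get_obs();print(o)
E
```

```text
pics
scene {'K': array([[499.58091166,   0.        , 319.12946173],
       [  0.        , 499.58091166, 195.35308958],
       [  0.        ,   0.        ,   1.        ]]), 'position': array([-0.41564138, -0.50403348,  1.17265865]), 'orientation': array([ 0.79709125, -0.48724524,  0.17770465, -0.30928736])}
coaster_top []
mug_diamond_center []
chamber_center [([325.4, 207.9, 30.0, 19.3], 0.67)]
press_center [([253.0, 201.3, 16.8, 20.6], 0.7), ([275.6, 186.3, 6.9, 13.1], 0.64)]
lid_center [([368.8, 248.3, 25.1, 25.0], 0.63)]
mug_dotted_center [([416.5, 203.1, 24.6, 45.8], 0.85)]
scoop_center [([283.7, 202.0, 27.8, 22.4], 0.52)]
teaspoon [([318.7, 171.7, 13.8, 34.6], 0.43)]
blue_bowl [([443.1, 269.0, 17.1, 8.8], 0.56)]
top {'K': array([[438.95794247,   0.        , 319.04169018],
       [  0.        , 438.95794247, 199.04662767],
       [  0.        ,   0.        ,   1.        ]]), 'position': array([ 0.33801051, -0.02433074,  1.30626289]), 'orientation': array([-0.69715758,  0.71539533, -0.03800166,  0.0271422 ])}
coaster_top [([197.4, 219.3, 36.0, 31.3], 0.76)]
mug_diamond_center [([16
[... 668 characters left out ...]
'clock': 1.0, 'joint_pos': array([-1.13904109e+00,  2.40612755e-01,  4.99470839e-03,  1.33519035e+00,
       -9.24804203e-07,  1.57082979e+00]), 'joint_vel': array([ 0.00177017, -0.00292688,  0.001395  , -0.00072829,  0.00024492,
       -0.00081726]), 'tau': array([-4.14608405e-05, -3.72219729e+01,  2.52695060e+01,  1.32556786e-03,
        4.75736647e-05,  9.53084054e-06]), 'eef_pos': array([ 0.20923288, -0.45411713,  0.23929806]), 'tool_rot': array([ 9.76792364e-01,  2.14188416e-01, -1.74407845e-06, -5.79395736e-06]), 'ft_force': array([ 0.35725369, -0.56399829,  0.38292729]), 'ft_torque': array([-0.00070472,  0.02129598,  0.03040897]), 'grasp_force': 0.0, 'grip_width': 0.08542515968093035}
```

View pics/scene0.png

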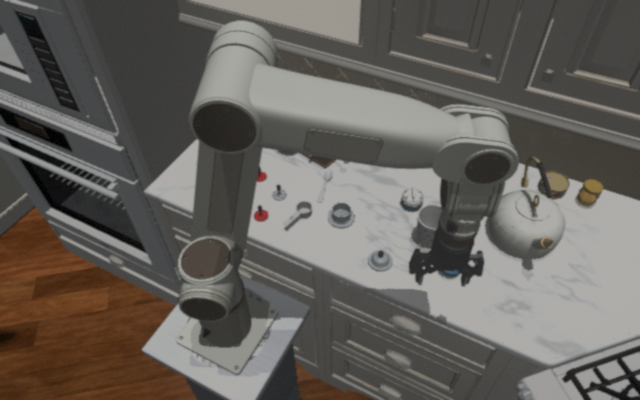

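View pics/top0.png

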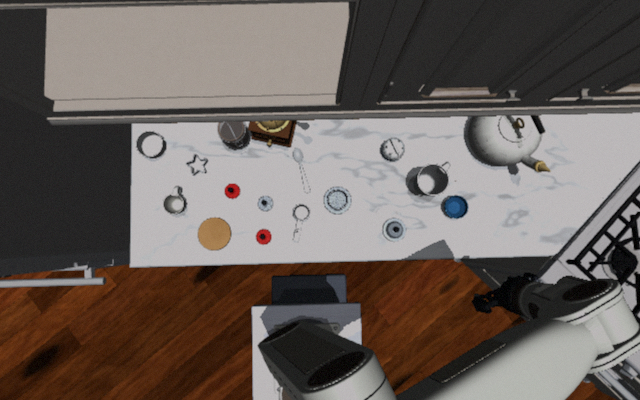

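```bash
cat > h.py <<'E'
from workcell import bot
import cv2, numpy as np
from scipy.spatial.transform import Rotation as R
def ray(c,u,v,z):
    k=bot.calibration(c); d=R.from_quat(k["orientation"]).apply(np.linalg.inv(k["K"])@[u,v,1.])
    p=np.array(k["position"]); return p+d*(z-p[2])/d[2]
def proj(c,P):
    k=bot.calibration(c); q=R.from_quat(k["orientation"]).inv().apply(np.atleast_2d(P)-k["position"])
    q=q@k["K"].T; return q[:,:2]/q[:,2:]
def ring(im,c,x,y,z,r,s,off,col=(0,0,255)):
    t=np.linspace(0,2*np.pi,60); p=proj(c,np.c_[x+r*np.cos(t),y+r*np.sin(t),0*t+z])
    cv2.polylines(im,[np.int32((p-off+.5)*s*8)],True,col,1,cv2.LINE_AA,3)
def crop(im,x0,y0,w,h,s): return cv2.resize(im[y0:y0+h,x0:x0+w],None,fx=s,fy=s,interpolation=cv2.INTER_CUBIC)
E
python3 - <<'E'
from h import *
im=cv2.imread("pics/top0.png")
cv2.imwrite("pics/crop1.png",crop(im,150,135,265,120,3))
bot.camera("top")
for q,z in [("coaster_top",.008),("mug_diamond_center",.052),("chamber_center",.006),("press_center",.003),("lid_center",.0)]:
    for d in bot.outline_of(q,"top"):
        m=d["pixels"]; v,u=np.nonzero(m); l,t,w,h=d["rect"]
        print(q,round(d["conf"],2),"cen",u.mean().round(1),v.mean().round(1),"rectc",l+w/2,t+h/2,w,h,ray("top",u.mean(),v.mean(),z).round(4), ray("top",l+w/2-.5,t+h/2-.5,z).round(4))
E
```

```text
coaster_top 0.95 cen 213.7 234.0 rectc 214.25 234.75 39.3 34.7 [0.3624 0.2662 0.008 ] [0.3617 0.2662 0.008 ]
mug_diamond_center 0.77 cen 174.3 202.4 rectc 176.0 202.25 20.0 31.1 [0.4545 0.3681 0.052 ] [0.4562 0.3648 0.052 ]
chamber_center 0.59 cen 337.7 199.9 rectc 336.05 199.05 25.9 23.1 [ 0.4539 -0.1014  0.006 ] [ 0.4582 -0.0951  0.006 ]
press_center 0.74 cen 232.4 191.3 rectc 233.2 191.6 16.0 15.2 [0.4879 0.2113 0.003 ] [0.4884 0.2105 0.003 ]
press_center 0.7 cen 263.8 236.9 rectc 263.65 235.95000000000002 15.9 15.3 [0.3502 0.1202 0.003 ] [0.3544 0.122  0.003 ]
press_center 0.53 cen 265.1 203.5 rectc 264.15000000000003 206.1 16.7 16.2 [0.4489 0.1147 0.003 ] [0.4428 0.1192 0.003 ]
press_center 0.5 cen 300.7 217.4 rectc 300.34999999999997 222.05 16.3 37.5 [0.4049 0.01   0.003 ] [0.3926 0.0127 0.003 ]
press_center 0.44 cen 214.8 233.4 rectc 215.85 233.7 32.5 29.0 [0.3643 0.2642 0.003 ] [0.3647 0.2626 0.003 ]
lid_center 0.69 cen 394.0 230.0 rectc 395.8 232.45 22.4 24.7 [ 0.3604 -0.2667  0.    ] [ 0.3545 -0.2703  0.    ]
lid_center 0.21 cen 432.5 179.8 rectc 433.09999999999997 177.25 36.8 34.9 [ 0.5081 -0.3892  0.    ] [ 0.5173 -0.39    0.    ]
```

View pics/crop1.png

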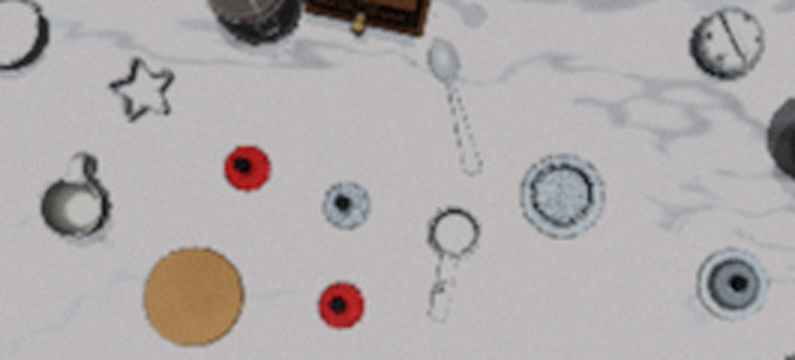

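```bash
cat >> h.py <<'E'
def fit(im,c,x,y,zs,r,rng=.010):
    g=cv2.GaussianBlur(im,(0,0),.8).astype(np.float32)
    t=np.linspace(0,2*np.pi,72,endpoint=False); best=[]
    for dx in np.arange(-rng,rng+1e-6,.001):
        for dy in np.arange(-rng,rng+1e-6,.001):
            P=lambda rr:proj(c,np.c_[x+dx+rr*np.cos(t),y+dy+rr*np.sin(t),0*t+zs]).astype(np.float32)
            S=[cv2.remap(g,*[np.ascontiguousarray(a).reshape(1,-1) for a in P(r+s).T],cv2.INTER_LINEAR)[0] for s in(-.003,.003)]
            best.append((np.minimum(np.abs(S[0]-S[1]).max(1),60).mean(),x+dx,y+dy))
    best.sort(reverse=True); b=np.array(best[:8]); return np.average(b[:,1:],axis=0,weights=b[:,0]),b[0,0]
E
python3 - <<'E'
from h import *
im=cv2.imread("pics/top0.png"); off=np.array([150,135])
print(dir(bot)[-25:],bot.tip_reach)
o=crop(im,150,135,265,120,3)
for n,z,r,u,v in [("coaster",.008,.0485,214.3,233.3),("mug",.052,.030,174.8,203.4),("chamber",.007,.041,337,199.7),("press",.003,.023,265.3,203),("lid",.003,.0345,393.3,229.3)]:
    p=ray("top",u,v,z); f,s=fit(im,"top",p[0],p[1],z,r); print(n,p.round(4),f.round(4),s.round(1)); ring(o,"top",*f,z,r,3,off)
h0=ray("top",150+88/3,135+158/3,.052); print("handle",h0)
cv2.imwrite("pics/ov1.png",o)
E
```

```text
['__getattribute__', '__getstate__', '__gt__', '__hash__', '__init__', '__init_subclass__', '__le__', '__lt__', '__module__', '__ne__', '__new__', '__reduce__', '__reduce_ex__', '__repr__', '__setattr__', '__sizeof__', '__str__', '__subclasshook__', '__weakref__', 'calibration', 'camera', 'get_obs', 'job_done', 'outline_of', 'tip_reach'] 0.008
coaster [0.3644 0.2646 0.008 ] [0.364  0.2654] 60.0
mug [0.4516 0.3667 0.052 ] [0.4511 0.3692] 47.7
chamber [ 0.4545 -0.0992  0.007 ] [ 0.4504 -0.0921] 24.1Traceback (most recent call last):
  File "<stdin>", line 6, in <module>
  File "h.py", line 20, in fit
    S=[cv2.remap(g,*[np.ascontiguousarray(a).reshape(1,-1) for a in P(r+s).T],cv2.INTER_LINEAR)[0] for s in(-.003,.003)]
                                                                    ~^^^^^
  File "h.py", line 19, in <lambda>
    P=lambda rr:proj(c,np.c_[x+dx+rr*np.cos(t),y+dy+rr*np.sin(t),0*t+zs]).astype(np.float32)
                ~~~~^^^^^^^^^^^^^^^^^^^^^^^^^^^^^^^^^^^^^^^^^^^^^^^^^^^^^
  File "h.py", line 8, in proj
    k=bot.calibration(c); q=R.from_quat(k["orientation"]).inv().apply(np.atleast_2d(P)-k["position"])
ValueError: time passes only in moves, steps and waits
```

```bash
sed -i 's/bot\.calibration(c)/cal(c)/' h.py; sed -i '3a import functools\ncal=functools.cache(lambda c:bot.calibration(c))' h.py; sed -i 's/rng=.010/rng=.005/' h.py
python3 - <<'E'
from h import *
im=cv2.imread("pics/top0.png"); off=np.array([150,135])
o=crop(im,150,135,265,120,3)
for n,z,r,u,v in [("coaster",.008,.0485,214.3,233.3),("mug",.052,.030,174.8,203.4),("chamber",.007,.041,337,199.7),("press",.003,.023,265.3,203),("lid",.003,.0345,393.3,229.3)]:
    p=ray("top",u,v,z); f,s=fit(im,"top",p[0],p[1],z,r); print(n,p.round(4),f.round(4),s.round(1)); ring(o,"top",*f,z,r,3,off);ring(o,"top",*p[:2],z,r,3,off,(0,200,0))
h0=ray("top",150+88/3,135+158/3,.052); print("handle",h0)
cv2.imwrite("pics/ov1.png",o); print(bot.get_obs()["clock"])
E
```

```text
coaster [0.3644 0.2646 0.008 ] [0.364  0.2654] 60.0
mug [0.4516 0.3667 0.052 ] [0.4511 0.3677] 47.7
chamber [ 0.4545 -0.0992  0.007 ] [ 0.4502 -0.0954] 23.2
press [0.4504 0.1142 0.003 ] [0.4499 0.1152] 29.4
lid [ 0.3624 -0.2641  0.003 ] [ 0.3624 -0.2595] 24.9
handle [0.49646891 0.35399304 0.052     ]
1.3
```

View pics/ov1.png

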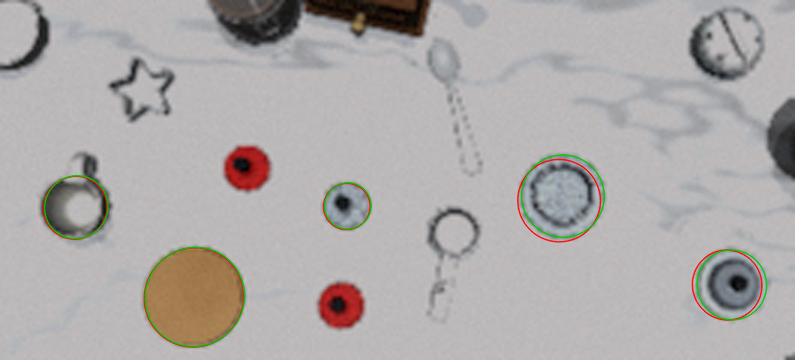

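```bash
cat > plan.py <<'E'
from h import *
def plan(xyz,psi,g,n,start=None):
    o=bot.get_obs(); M=R.from_quat(o["tool_rot"]).as_matrix()
    p,a=(o["eef_pos"],np.degrees(np.arctan2(M[1,1],M[0,1]))) if start is None else start
    p=np.array(p,float); xyz=np.array(xyz); print("from",p.round(4),round(a,1),"tilt",M[:,2].round(3))
    rows=[]
    for i in range(n):
        m=n-i; s=(xyz-p)/m*1000; c,sn=np.cos(np.radians(a)),np.sin(np.radians(a))
        t=np.round([s@[-sn,c,0],s@[c,sn,0],-s[2]]); t=t+0.
        da=round((psi-a)/m,0 if m>1 else 1)
        p=p+(t[0]*np.array([-sn,c,0])+t[1]*np.array([c,sn,0])-t[2]*np.array([0,0,1]))/1000; a+=da
        rows.append([g,*map(int,t),0,0,-da])
    for i in range(0,n,10): print(rows[i:i+10])
    print("to",p.round(4),round(a,1)); return p,a
E
python3 -c "
from plan import *
plan((.4513,.367,.14),74,1,23)"
```

```text
from [ 0.2093 -0.4541  0.2393] -65.3 tilt [ 0.  0. -1.]
[[1, 24, -28, 4, 0, 0, np.float64(-6.0)], [1, 27, -25, 4, 0, 0, np.float64(-6.0)], [1, 30, -22, 4, 0, 0, np.float64(-6.0)], [1, 32, -19, 4, 0, 0, np.float64(-6.0)], [1, 34, -16, 4, 0, 0, np.float64(-6.0)], [1, 35, -12, 4, 0, 0, np.float64(-6.0)], [1, 36, -8, 4, 0, 0, np.float64(-6.0)], [1, 37, -4, 4, 0, 0, np.float64(-6.0)], [1, 37, -1, 4, 0, 0, np.float64(-6.0)], [1, 37, 3, 5, 0, 0, np.float64(-6.0)]]
[[1, 37, 7, 4, 0, 0, np.float64(-6.0)], [1, 36, 11, 5, 0, 0, np.float64(-6.0)], [1, 34, 15, 4, 0, 0, np.float64(-6.0)], [1, 33, 18, 5, 0, 0, np.float64(-6.0)], [1, 30, 22, 4, 0, 0, np.float64(-6.0)], [1, 28, 25, 5, 0, 0, np.float64(-6.0)], [1, 25, 27, 4, 0, 0, np.float64(-6.0)], [1, 22, 30, 5, 0, 0, np.float64(-6.0)], [1, 19, 32, 4, 0, 0, np.float64(-6.0)], [1, 16, 34, 5, 0, 0, np.float64(-6.0)]]
[[1, 12, 35, 4, 0, 0, np.float64(-6.0)], [1, 9, 36, 5, 0, 0, np.float64(-7.0)], [1, 4, 37, 4, 0, 0, np.float64(-6.3)]]
to [0.4508 0.3669 0.1403] 74.0
```

>>> move_arm:
  deltas:
    - [1, 24, -28, 4, 0, 0, -6]
    - [1, 27, -25, 4, 0, 0, -6]
    - [1, 30, -22, 4, 0, 0, -6]
    - [1, 32, -19, 4, 0, 0, -6]
    - [1, 34, -16, 4, 0, 0, -6]
    - [1, 35, -12, 4, 0, 0, -6]
    - [1, 36, -8, 4, 0, 0, -6]
    - [1, 37, -4, 4, 0, 0, -6]
    - [1, 37, -1, 4, 0, 0, -6]
    - [1, 37, 3, 5, 0, 0, -6]

```text
clock: 2.13
eef_pos: [0.314, -0.0967, 0.1986]
tool_rot: [0.737, 0.676, 0.0, 0.001]
ft_force: [1.8, -0.4, 0.5]
grip_width: 0.0854
grasp_force: 0.0
```

>>> move_arm:
  deltas:
    - [1, 37, 7, 4, 0, 0, -6]
    - [1, 36, 11, 5, 0, 0, -6]
    - [1, 34, 15, 4, 0, 0, -6]
    - [1, 33, 18, 5, 0, 0, -6]
    - [1, 30, 22, 4, 0, 0, -6]
    - [1, 28, 25, 5, 0, 0, -6]
    - [1, 25, 27, 4, 0, 0, -6]
    - [1, 22, 30, 5, 0, 0, -6]
    - [1, 19, 32, 4, 0, 0, -6]
    - [1, 16, 34, 5, 0, 0, -6]

```text
clock: 2.97
eef_pos: [0.4207, 0.2619, 0.1532]
tool_rot: [0.3, 0.954, 0.0, 0.0]
ft_force: [0.4, -1.3, 1.0]
grip_width: 0.0857
grasp_force: 0.0
```

>>> move_arm:
  deltas:
    - [1, 12, 35, 4, 0, 0, -6]
    - [1, 9, 36, 5, 0, 0, -7]
    - [1, 4, 37, 4, 0, 0, -6.3]
    - [1, 0, 0, 0, 0, 0, 0]
    - [1, 0, 0, 0, 0, 0, 0]

```text
clock: 3.38
eef_pos: [0.4505, 0.3683, 0.1389]
tool_rot: [0.138, 0.99, -0.001, -0.001]
ft_force: [-0.6, -0.9, -0.6]
grip_width: 0.0849
grasp_force: 0.0
```

```bash
sed -i 's/,-da\])/,-float(da)])/' plan.py; python3 - <<'E'
from plan import *
t=bot.camera("top"); s=bot.camera("scene")
print(bot.get_obs()["joint_pos"].round(2))
u,v=proj("scene",[.45,.367,.05])[0].astype(int); print(u,v)
a=crop(t,140,150,100,110,4); b=crop(s,max(u-60,0),max(v-60,0),100,110,4)
cv2.imwrite("pics/m1.png",np.hstack([a,b]))
plan((.4513,.367,.032),74,1,4)
E
```

```text
[ 0.68  0.46  0.05  1.17 -0.    0.96]
210 158
from [0.4503 0.3662 0.1399] 74.0 tilt [-0.001 -0.001 -1.   ]
[[1, 0, 0, 27, 0, 0, -0.0], [1, 0, 0, 27, 0, 0, -0.0], [1, 0, 1, 27, 0, 0, -0.0], [1, -1, 0, 27, 0, 0, -0.0]]
to [0.4515 0.3668 0.0319] 74.0
```

View pics/m1.png

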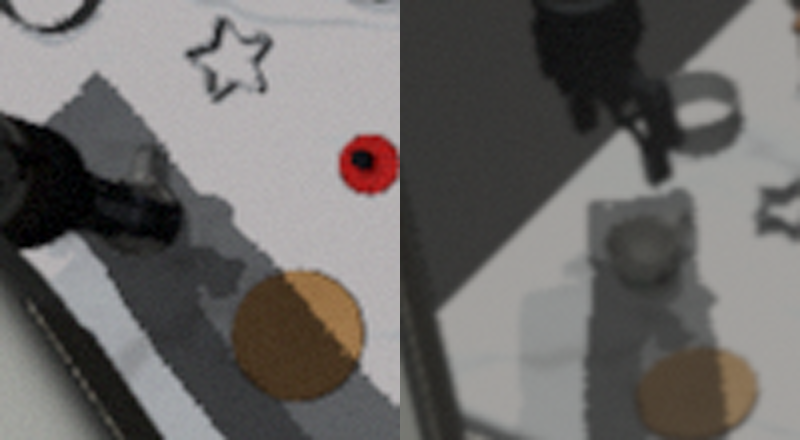

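>>> move_arm:
  deltas:
    - [1, 0, 0, 27, 0, 0, 0]
    - [1, 0, 0, 27, 0, 0, 0]
    - [1, 0, 1, 27, 0, 0, 0]
    - [1, -1, 0, 27, 0, 0, 0]
    - [1, 0, 0, 0, 0, 0, 0]
    - [0, 0, 0, 0, 0, 0, 0]
    - [0, 0, 0, 0, 0, 0, 0]
    - [0, 0, 0, 0, 0, 0, 0]
    - [0, 0, 0, 0, 0, 0, 0]
    - [0, 0, 0, 0, 0, 0, 0]

```text
clock: 4.32
eef_pos: [0.4537, 0.3685, 0.0353]
tool_rot: [0.139, 0.99, 0.002, 0.002]
ft_force: [-0.6, -1.5, 7.2]
grip_width: 0.0572
grasp_force: 64.0
```

>>> move_arm:
  deltas:
    - [0, 0, 0, 0, 0, 0, 0]
    - [0, 0, 0, 0, 0, 0, 0]
    - [0, 0, 0, 0, 0, 0, 0]
    - [0, 0, 0, 0, 0, 0, 0]
    - [0, 0, 0, -10, 0, 0, 0]
    - [0, 0, 0, -20, 0, 0, 0]
    - [0, 0, 0, -20, 0, 0, 0]
    - [0, 0, 0, 0, 0, 0, 0]
    - [0, 0, 0, 0, 0, 0, 0]

```text
clock: 5.07
eef_pos: [0.4532, 0.3685, 0.0844]
tool_rot: [0.139, 0.99, 0.002, 0.001]
ft_force: [-0.3, 0.1, -1.4]
grip_width: 0.0567
grasp_force: 64.2
```

```bash
python3 - <<'E'
from plan import *
t=bot.camera("top"); s=bot.camera("scene")
u,v=proj("scene",[.45,.367,.08])[0].astype(int); print(u,v)
a=crop(t,140,150,100,110,4); b=crop(s,max(u-50,0),max(v-50,0),100,110,4)
cv2.imwrite("pics/m2.png",np.hstack([a,b]))
o=bot.get_obs();print(o["eef_pos"],o["grip_width"],o["grasp_force"])
plan((.364,.265,.082),74,0,5)
E
```

```text
208 151
[0.45163056 0.36722603 0.08195144] 0.05671436557220713 64.22460304806009
from [0.4516 0.3672 0.082 ] 74.0 tilt [-0.001 -0.    -1.   ]
[[0, 11, -24, 0, 0, 0, 0.0], [0, 11, -25, 0, 0, 0, 0.0], [0, 11, -24, 0, 0, 0, 0.0], [0, 12, -25, 0, 0, 0, 0.0], [0, 11, -24, 0, 0, 0, 0.0]]
to [0.3642 0.2653 0.082 ] 74.0
```

View pics/m2.png

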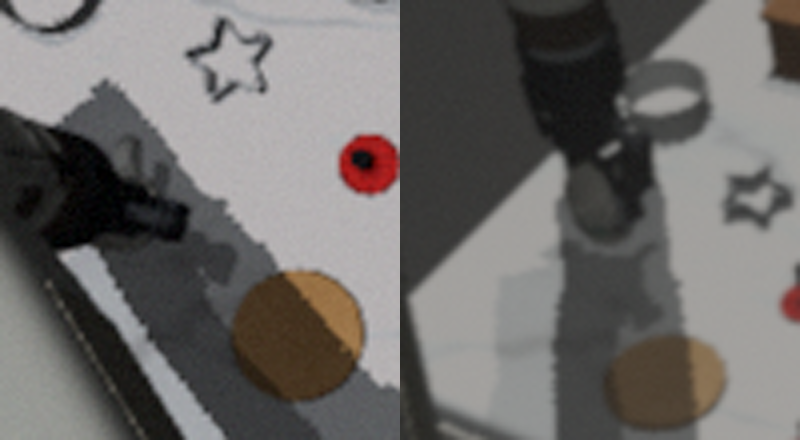

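>>> move_arm:
  deltas:
    - [0, 11, -24, 0, 0, 0, 0]
    - [0, 11, -25, 0, 0, 0, 0]
    - [0, 11, -24, 0, 0, 0, 0]
    - [0, 12, -25, 0, 0, 0, 0]
    - [0, 11, -25, 0, 0, 0, 0]
    - [0, 0, 0, 0, 0, 0, 0]
    - [0, 0, 0, 14, 0, 0, 0]
    - [0, 0, 0, 14, 0, 0, 0]
    - [0, 0, 0, 8, 0, 0, 0]
    - [0, 0, 0, 0, 0, 0, 0]

```text
clock: 6.0
eef_pos: [0.3628, 0.2635, 0.0441]
tool_rot: [0.139, 0.99, -0.002, -0.002]
ft_force: [-0.1, -0.1, -0.7]
grip_width: 0.057
grasp_force: 64.4
```

```bash
cat > obs.py <<'E'
from plan import *
def look(name,p,w=100,h=110):
    t=bot.camera("top"); e=[bot.get_obs()]; s=bot.camera("scene"); e.append(bot.get_obs())
    o=[]
    for c,im in(("top",t),("scene",s)):
        u,v=proj(c,p)[0].astype(int); u=np.clip(u-w//2,0,640-w); v=np.clip(v-h//2,0,400-h); o.append(crop(im,u,v,w,h,4)); print(c,"crop at",u,v)
    cv2.imwrite(f"pics/{name}.png",np.hstack(o)); cv2.imwrite(f"pics/{name}_t.png",t)
    for x in e: print(x["clock"],x["eef_pos"].round(4),x["ft_force"].round(1),x["grip_width"].round(4))
E
python3 -c "
from obs import *
look('m3',[.364,.265,.05])"
```

```text
top crop at 160 178
scene crop at 171 131Traceback (most recent call last):
  File "<string>", line 3, in <module>
    look('m3',[.364,.265,.05])
    ~~~~^^^^^^^^^^^^^^^^^^^^^^
  File "obs.py", line 8, in look
    for x in e: print(x["clock"],x["eef_pos"].round(4),x["ft_force"].round(1),x["grip_width"].round(4))
                                                                              ^^^^^^^^^^^^^^^^^^^^^
AttributeError: 'float' object has no attribute 'round'
```

View pics/m3.png

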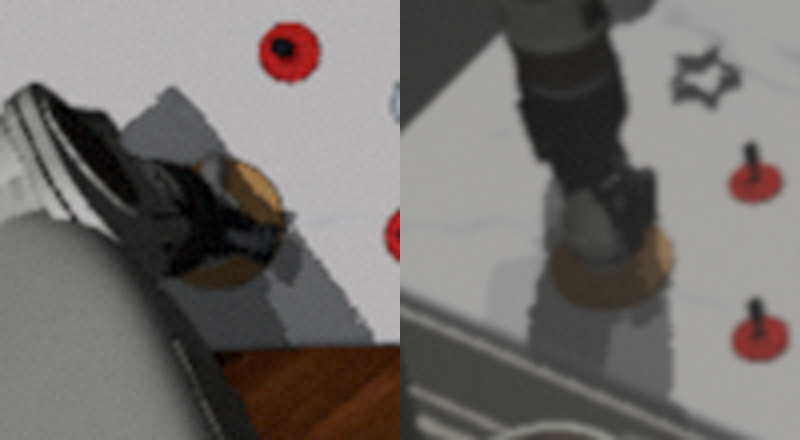

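>>> move_arm:
  deltas:
    - [0, 0, 0, 3, 0, 0, 0]
    - [0, 0, 0, 2, 0, 0, 0]
    - [0, 0, 0, 0, 0, 0, 0]
    - [0, 0, 0, 1, 0, 0, 0]
    - [0, 0, 0, 0, 0, 0, 0]
    - [0, 0, 0, 0, 0, 0, 0]

```text
clock: 6.6
eef_pos: [0.3655, 0.2652, 0.043]
tool_rot: [0.139, 0.99, 0.001, 0.001]
ft_force: [-3.9, -2.4, 17.9]
grip_width: 0.057
grasp_force: 65.9
```

>>> move_arm:
  deltas:
    - [0.9, 0, 0, -1, 0, 0, 0]
    - [1, 0, 0, 0, 0, 0, 0]
    - [1, 0, 0, 0, 0, 0, 0]
    - [1, 0, 0, 0, 0, 0, 0]
    - [1, 0, 0, 0, 0, 0, 0]
    - [1, 0, 0, -20, 0, 0, 0]
    - [1, 0, 0, -35, 0, 0, 0]
    - [1, 0, 0, -35, 0, 0, 0]
    - [1, 0, 0, 0, 0, 0, 0]

```text
clock: 7.35
eef_pos: [0.3679, 0.2672, 0.1371]
tool_rot: [0.139, 0.99, 0.004, 0.004]
ft_force: [0.6, 1.2, -0.2]
grip_width: 0.0856
grasp_force: 0.0
```

```bash
sed -i 's/,x\["grip_width"\].round(4)/,round(x["grip_width"],4)/' obs.py; python3 - <<'E'
from plan import *
o=bot.get_obs(); print(o["joint_pos"].round(2),o["clock"])
plan((.4545,-.099,.13),-50,1,12)
E
```

```text
[ 0.63  0.22 -0.3   1.04  0.    0.91] 7.35
from [0.3679 0.2672 0.1371] 74.0 tilt [ 0.009  0.006 -1.   ]
[[1, -15, -27, 1, 0, 0, 10.0], [1, -20, -24, 1, 0, 0, 10.0], [1, -24, -21, 1, 0, 0, 10.0], [1, -27, -16, 0, 0, 0, 10.0], [1, -29, -11, 1, 0, 0, 11.0], [1, -31, -5, 0, 0, 0, 10.0], [1, -31, 0, 1, 0, 0, 11.0], [1, -31, 6, 0, 0, 0, 10.0], [1, -29, 11, 1, 0, 0, 11.0], [1, -27, 17, 0, 0, 0, 10.0]]
[[1, -23, 21, 1, 0, 0, 11.0], [1, -19, 26, 0, 0, 0, 10.0]]
to [ 0.4547 -0.0993  0.1301] -50.0
```

```bash
python3 - <<'E'
from plan import *
plan((.4545,-.099,.131),74,1,10,((.3646,.2653,.1313),74))
E
```

```text
from [0.3646 0.2653 0.1313] 74 tilt [ 0.009  0.006 -1.   ]
[[1, -19, -33, 0, 0, 0, -0.0], [1, -19, -32, 0, 0, 0, -0.0], [1, -19, -33, 0, 0, 0, -0.0], [1, -19, -32, 0, 0, 0, -0.0], [1, -18, -33, 0, 0, 0, -0.0], [1, -19, -32, 0, 0, 0, -0.0], [1, -18, -33, 0, 0, 0, -0.0], [1, -19, -32, 0, 0, 0, -0.0], [1, -18, -33, 0, 0, 0, -0.0], [1, -19, -32, 0, 0, 0, -0.0]]
to [ 0.4548 -0.0987  0.1313] 74.0
```

>>> move_arm:
  deltas:
    - [1, -19, -33, 0, 0, 0, 0]
    - [1, -19, -32, 0, 0, 0, 0]
    - [1, -19, -33, 0, 0, 0, 0]
    - [1, -19, -32, 0, 0, 0, 0]
    - [1, -18, -33, 0, 0, 0, 0]
    - [1, -19, -32, 0, 0, 0, 0]
    - [1, -18, -33, 0, 0, 0, 0]
    - [1, -19, -32, 0, 0, 0, 0]
    - [1, -18, -33, 0, 0, 0, 0]
    - [1, -19, -32, 0, 0, 0, 0]

```text
clock: 8.18
eef_pos: [0.4547, -0.1011, 0.131]
tool_rot: [0.139, 0.99, 0.0, -0.0]
ft_force: [0.3, 0.4, -0.3]
grip_width: 0.0854
grasp_force: 0.0
```

>>> move_arm:
  deltas:
    - [1, 0, 0, 0, 0, 0, 0]
    - [1, 0, 0, 0, 0, 0, 0]
    - [1, 0, 0, 0, 0, 0, 0]

```text
clock: 8.43
eef_pos: [0.4543, -0.0991, 0.1307]
tool_rot: [0.139, 0.99, 0.0, -0.001]
ft_force: [-0.1, 0.6, -0.3]
grip_width: 0.0855
grasp_force: 0.0
```

```bash
python3 - <<'E'
from obs import *
look("m4",[.364,.265,.03])
t=cv2.imread("pics/m4_t.png"); print(bot.get_obs()["joint_pos"].round(2))
o=crop(t,185,185,80,75,5); off=np.array([185,185])
for n,z,r in [("coaster",.008,.0485),("rim",.060,.030)]:
    f,s=fit(t,"top",.364,.265,z,r,.007); print(n,f.round(4),s.round(1)); ring(o,"top",*f,z,r,5,off)
b=cv2.imread("pics/m4.png")[:375,400:]
cv2.imwrite("pics/m4c.png",np.hstack([o,b]))
E
```

```text
top crop at 162 178
scene crop at 172 135
8.4833 [ 0.4542 -0.0984  0.1308] [ 0.4  0.  -1.1] 0.0856
8.5333 [ 0.4543 -0.0981  0.131 ] [-0.5  0.4  0.1] 0.0855
[-0.21  0.25 -0.28  1.04  0.    0.06]
coaster [0.3645 0.2651] 54.6
rim [0.3649 0.2686] 46.7
```

View pics/m4c.png

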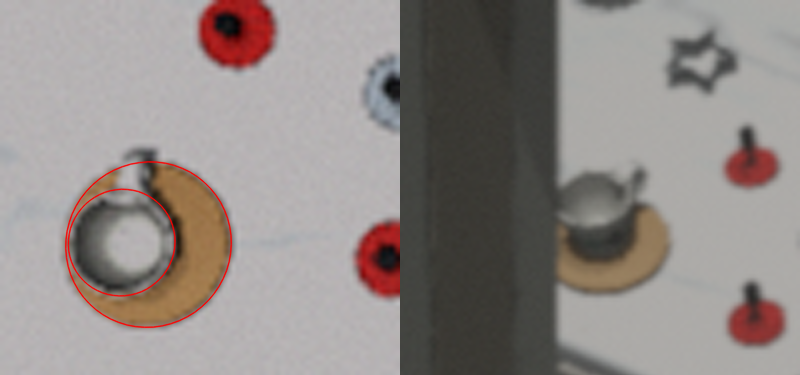

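>>> move_arm:
  deltas:
    - [1, 0, 0, 36, 0, 0, 0]
    - [1, 0, 0, 36, 0, 0, 0]
    - [1, 0, 0, 34, 0, 0, 0]
    - [1, 0, 0, 0, 0, 0, 0]
    - [0, 0, 0, 0, 0, 0, 0]
    - [0, 0, 0, 0, 0, 0, 0]
    - [0, 0, 0, 0, 0, 0, 0]
    - [0, 0, 0, 0, 0, 0, 0]
    - [0, 0, 0, 0, 0, 0, 0]
    - [0, 0, 0, 0, 0, 0, 0]

```text
clock: 9.37
eef_pos: [0.4571, -0.0993, 0.028]
tool_rot: [0.139, 0.99, 0.0, 0.003]
ft_force: [-0.2, 0.9, 7.1]
grip_width: 0.0562
grasp_force: 64.5
```

>>> move_arm:
  deltas:
    - [0, 0, 0, 0, 0, 0, 0]
    - [0, 0, 0, 0, 0, 0, 0]
    - [0, 0, 0, 0, 0, 0, 0]

```text
clock: 9.62
eef_pos: [0.4571, -0.0993, 0.028]
tool_rot: [0.139, 0.99, 0.0, 0.003]
ft_force: [-1.1, 1.3, 8.0]
grip_width: 0.0569
grasp_force: 64.5
```

```bash
python3 - <<'E'
from plan import *
o=bot.get_obs(); print(o["eef_pos"].round(4),o["ft_force"].round(1),o["grip_width"],o["grasp_force"])
plan((.3648,.268,.1253),74,0,10,((.4548,-.0987,.1253),74))
E
```

```text
[ 0.4571 -0.0993  0.028 ] [-1.1  1.3  8. ] 0.056875749819271494 64.52258583158255
from [ 0.4548 -0.0987  0.1253] 74 tilt [ 0.005 -0.    -1.   ]
[[0, 19, 33, 0, 0, 0, -0.0], [0, 19, 33, 0, 0, 0, -0.0], [0, 19, 33, 0, 0, 0, -0.0], [0, 19, 33, 0, 0, 0, -0.0], [0, 19, 33, 0, 0, 0, -0.0], [0, 19, 33, 0, 0, 0, -0.0], [0, 18, 32, 0, 0, 0, -0.0], [0, 19, 33, 0, 0, 0, -0.0], [0, 18, 32, 0, 0, 0, -0.0], [0, 19, 33, 0, 0, 0, -0.0]]
to [0.3645 0.2684 0.1253] 74.0
```

>>> move_arm:
  deltas:
    - [0, 0, 0, -10, 0, 0, 0]
    - [0, 0, 0, -30, 0, 0, 0]
    - [0, 0, 0, -30, 0, 0, 0]
    - [0, 0, 0, -30, 0, 0, 0]
    - [0, 0, 0, 0, 0, 0, 0]
    - [0, 0, 0, 0, 0, 0, 0]

```text
clock: 10.12
eef_pos: [0.4571, -0.0997, 0.1283]
tool_rot: [0.139, 0.99, -0.0, 0.004]
ft_force: [0.4, 0.0, -0.9]
grip_width: 0.0566
grasp_force: 64.4
```

>>> move_arm:
  deltas:
    - [0, 19, 33, 0, 0, 0, 0]
    - [0, 19, 33, 0, 0, 0, 0]
    - [0, 19, 33, 0, 0, 0, 0]
    - [0, 19, 33, 0, 0, 0, 0]
    - [0, 18, 33, 0, 0, 0, 0]
    - [0, 19, 33, 0, 0, 0, 0]
    - [0, 18, 32, 0, 0, 0, 0]
    - [0, 18, 33, 0, 0, 0, 0]
    - [0, 18, 32, 0, 0, 0, 0]
    - [0, 19, 33, 0, 0, 0, 0]

```text
clock: 10.95
eef_pos: [0.3647, 0.2684, 0.1243]
tool_rot: [0.139, 0.99, -0.001, -0.001]
ft_force: [0.9, -0.7, -1.4]
grip_width: 0.0566
grasp_force: 64.5
```

>>> move_arm:
  deltas:
    - [0, 0, 0, 10, 0, 0, 0]
    - [0, 0, 0, 10, 0, 0, 0]
    - [0, 0, 0, 8, 0, 0, 0]
    - [0, 0, 0, 0, 0, 0, 0]
    - [0, 0, 0, 0, 0, 0, 0]
    - [0, 0, 0, 0, 0, 0, 0]

```text
clock: 11.45
eef_pos: [0.3663, 0.2668, 0.0973]
tool_rot: [0.139, 0.99, -0.0, -0.0]
ft_force: [-0.1, -0.1, -1.5]
grip_width: 0.0563
grasp_force: 64.6
```

```bash
python3 - <<'E'
from obs import *
look("m5",[.364,.265,.06])
t=cv2.imread("pics/m5_t.png")
s=cv2.imread("pics/m5.png")
for z,r in [(.078,.041),(.112,.029)]: print(fit(t,"top",.365,.268,z,r))
o=crop(t,185,185,80,88,5)
cv2.imwrite("pics/m5c.png",np.hstack([o,s[:440,400:]]))
E
```

```text
top crop at 160 178
scene crop at 170 128
11.5 [0.3666 0.267  0.0976] [ 0.3 -0.1 -1.3] 0.0566
11.55 [0.3668 0.2671 0.0978] [ 0.3 -0.1 -1.2] 0.0564
(array([0.36375698, 0.26688136]), np.float64(18.39168357849121))
(array([0.36219156, 0.26969935]), np.float64(12.78830337524414))
```

View pics/m5c.png

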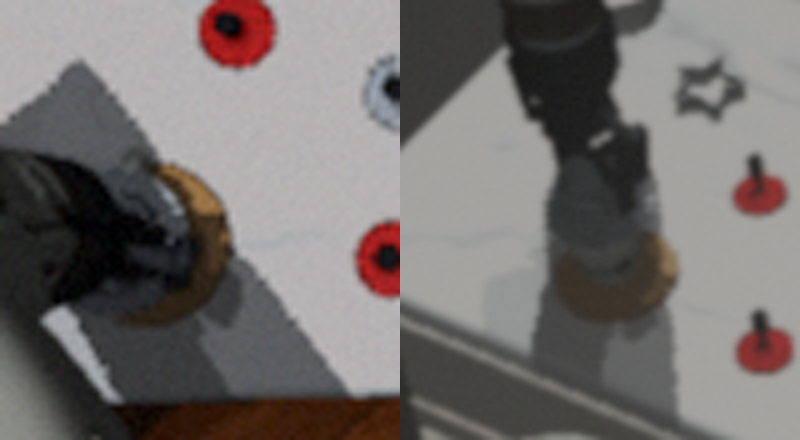

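>>> move_arm:
  deltas:
    - [0, -1, 0, 6, 0, 0, 0]
    - [0, 0, 0, 5, 0, 0, 0]
    - [0, 0, 0, 2, 0, 0, 0]
    - [0, 0, 0, 0, 0, 0, 0]
    - [0, 0, 0, 0, 0, 0, 0]

```text
clock: 11.97
eef_pos: [0.367, 0.2668, 0.084]
tool_rot: [0.139, 0.99, -0.0, -0.0]
ft_force: [-0.8, 0.4, -1.1]
grip_width: 0.0565
grasp_force: 64.6
```

>>> move_arm:
  deltas:
    - [0, 0, 0, 1, 0, 0, 0]
    - [0, 0, 0, 0, 0, 0, 0]
    - [0, 0, 0, 0, 0, 0, 0]

```text
clock: 12.22
eef_pos: [0.3672, 0.2671, 0.0834]
tool_rot: [0.139, 0.99, 0.0, 0.0]
ft_force: [0.0, -0.5, -1.1]
grip_width: 0.0567
grasp_force: 64.6
```

>>> move_arm:
  deltas:
    - [0, 0, 0, 1, 0, 0, 0]
    - [0, 0, 0, 0, 0, 0, 0]
    - [0, 0, 0, 0, 0, 0, 0]

```text
clock: 12.47
eef_pos: [0.3676, 0.2673, 0.0831]
tool_rot: [0.139, 0.99, 0.0, 0.001]
ft_force: [-0.1, -0.8, 4.6]
grip_width: 0.0564
grasp_force: 65.2
```

>>> move_arm:
  deltas:
    - [0.75, 0, 0, 0, 0, 0, 0]
    - [0.85, 0, 0, 0, 0, 0, 0]
    - [1, 0, 0, 0, 0, 0, 0]
    - [1, 0, 0, 0, 0, 0, 0]
    - [1, 0, 0, 0, 0, 0, 0]
    - [1, 0, 0, -20, 0, 0, 0]
    - [1, 0, 0, -35, 0, 0, 0]
    - [1, 0, 0, -25, 0, 0, 0]
    - [1, 0, 0, 0, 0, 0, 0]
    - [1, 0, 0, 0, 0, 0, 0]

```text
clock: 13.3
eef_pos: [0.3682, 0.2678, 0.1638]
tool_rot: [0.139, 0.99, 0.001, 0.001]
ft_force: [0.3, 0.0, -0.4]
grip_width: 0.0852
grasp_force: 0.0
```

```bash
python3 - <<'E'
from plan import *
o=bot.get_obs(); print(o["clock"])
plan((.450,.1145,.12),74,0.4,5)
E
```

```text
13.3
from [0.3682 0.2678 0.1638] 74.0 tilt [ 0.003  0.002 -1.   ]
[[0.4, -24, -25, 9, 0, 0, 0.0], [0.4, -24, -25, 9, 0, 0, 0.0], [0.4, -24, -25, 9, 0, 0, 0.0], [0.4, -24, -25, 8, 0, 0, 0.0], [0.4, -25, -25, 9, 0, 0, 0.0]]
to [0.4502 0.1144 0.1198] 74.0
```

>>> move_arm:
  deltas:
    - [0.4, -24, -25, 4, 0, 0, 0]
    - [0.4, -24, -25, 4, 0, 0, 0]
    - [0.4, -24, -25, 12, 0, 0, 0]
    - [0.4, -24, -25, 12, 0, 0, 0]
    - [0.4, -25, -25, 12, 0, 0, 0]
    - [0.4, 0, 0, 0, 0, 0, 0]
    - [0.4, 0, 0, 0, 0, 0, 0]
    - [0.4, 0, 0, 0, 0, 0, 0]

```text
clock: 13.97
eef_pos: [0.4481, 0.1133, 0.1172]
tool_rot: [0.139, 0.99, -0.0, -0.001]
ft_force: [-0.1, -1.0, 0.9]
grip_width: 0.0344
grasp_force: 0.0
```

```bash
python3 - <<'E'
from obs import *
look("m6",[.39,.21,.05],110,100)
t=cv2.imread("pics/m6_t.png")
for n,z,r in [("brim",.062,.041),("rim",.095,.029),("coaster",.008,.0485)]: print(n,fit(t,"top",.365,.268,z,r))
o=crop(t,185,175,110,100,4); off=np.array([185,175])
ring(o,"top",.365,.268,.062,.041,4,off);ring(o,"top",.365,.268,.095,.029,4,off,(0,255,0))
s=cv2.imread("pics/m6.png")[:,440:]
cv2.imwrite("pics/m6c.png",cv2.resize(np.hstack([o,s]),None,fx=.9,fy=.9))
E
```

```text
top crop at 175 173
scene crop at 185 136
14.0167 [0.4483 0.114  0.1177] [-0.3  0.2  0.1] 0.0341
14.0667 [0.4484 0.1144 0.1181] [ 0.7 -0.5 -0.2] 0.0338
brim (array([0.36037355, 0.26499853]), np.float64(25.99468231201172))
rim (array([0.36687282, 0.270123  ]), np.float64(35.42264938354492))
coaster (array([0.36500014, 0.27124939]), np.float64(21.9288330078125))
```

View pics/m6c.png

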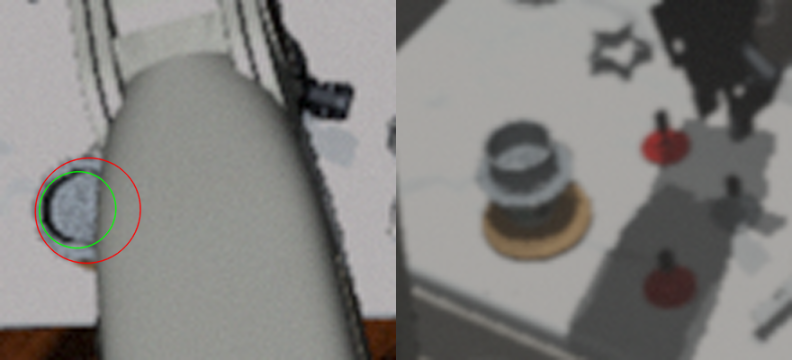

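>>> move_arm:
  deltas:
    - [0.4, -1, 0, 26, 0, 0, 0]
    - [0.4, -1, 0, 26, 0, 0, 0]
    - [0.4, 0, 0, 20, 0, 0, 0]
    - [0.4, 0, 0, 5, 0, 0, 0]
    - [0.4, 0, 0, 0, 0, 0, 0]
    - [0.4, 0, 0, 0, 0, 0, 0]

```text
clock: 14.57
eef_pos: [0.4512, 0.1139, 0.042]
tool_rot: [0.138, 0.99, 0.0, 0.0]
ft_force: [0.6, 0.2, 0.4]
grip_width: 0.0342
grasp_force: 0.0
```

```bash
python3 - <<'E'
from obs import *
look("m7",[.45,.1145,.04],70,70)
E
```

```text
top crop at 228 167
scene crop at 242 150
14.6167 [0.4519 0.1139 0.0425] [ 0.1 -0.5  0.4] 0.0339
14.6667 [0.4522 0.1138 0.0427] [-0.2  0.   0.3] 0.0344
```

View pics/m7.png

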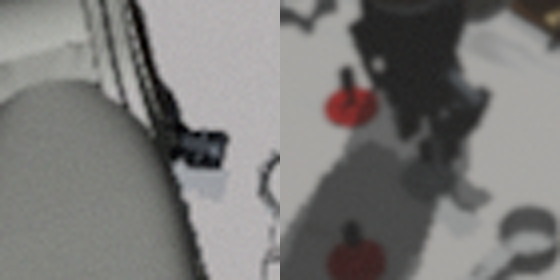

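>>> move_arm:
  deltas:
    - [0.4, 1, 0, 2, 0, 0, 0]
    - [0.2, 0, 0, 0, 0, 0, 0]
    - [0, 0, 0, 0, 0, 0, 0]
    - [0, 0, 0, 0, 0, 0, 0]
    - [0, 0, 0, 0, 0, 0, 0]
    - [0, 0, 0, 0, 0, 0, 0]
    - [0, 0, 0, 0, 0, 0, 0]

```text
clock: 15.25
eef_pos: [0.4506, 0.1136, 0.04]
tool_rot: [0.139, 0.99, 0.0, 0.001]
ft_force: [-1.5, 0.9, 5.7]
grip_width: 0.0109
grasp_force: 58.8
```

>>> move_arm:
  deltas:
    - [0, 0, 0, -10, 0, 0, 0]
    - [0, 0, 0, -30, 0, 0, 0]
    - [0, 0, 0, -30, 0, 0, 0]
    - [0, 0, 0, -30, 0, 0, 0]
    - [0, 0, 0, 0, 0, 0, 0]
    - [0, 0, 0, 0, 0, 0, 0]
    - [0, 0, 0, 0, 0, 0, 0]

```text
clock: 15.83
eef_pos: [0.4496, 0.113, 0.1387]
tool_rot: [0.139, 0.99, -0.0, -0.0]
ft_force: [0.2, -1.1, -1.8]
grip_width: 0.0111
grasp_force: 58.7
```

```bash
python3 - <<'E'
from plan import *
o=bot.get_obs(); print(o["eef_pos"].round(4),o["ft_force"].round(1),o["joint_pos"].round(2),bot.get_obs()["clock"])
E
```

```text
[0.4496 0.113  0.1387] [ 0.2 -1.1 -1.8] [ 0.25  0.24 -0.27  1.06 -0.    0.53] 15.8333
```

>>> move_arm:
  deltas:
    - [0, 0, -40, -5, 0, 0, 0]
    - [0, 0, -40, -5, 0, 0, 0]
    - [0, 0, -40, 0, 0, 0, 0]
    - [0, 0, -40, 0, 0, 0, 0]
    - [0, 0, -40, 0, 0, 0, 0]
    - [0, 0, 0, 0, 0, 0, 0]
    - [0, 0, 0, 0, 0, 0, 0]
    - [0, 0, 0, 0, 0, 0, 0]

```text
clock: 16.5
eef_pos: [0.3942, -0.0789, 0.1481]
tool_rot: [0.139, 0.99, 0.0, -0.001]
ft_force: [-0.3, -0.2, -0.3]
grip_width: 0.0108
grasp_force: 58.9
```

```bash
python3 - <<'E'
from obs import *
o=bot.get_obs(); p=o["eef_pos"]
look("m8",[.365,.268,.06],90,90)
t=cv2.imread("pics/m8_t.png")
for n,z,r in [("brim",.062,.041),("rim",.095,.029),("inner",.095,.027),("coaster",.008,.0485)]: print(n,fit(t,"top",.365,.267,z,r,.007))
off=np.array([185,185]);o=crop(t,185,185,80,80,5)
ring(o,"top",.365,.268,.062,.041,5,off);ring(o,"top",.365,.268,.095,.029,5,off,(0,255,0))
s=cv2.imread("pics/m8.png") ; S=bot.camera("scene")
u,v=proj("scene",p-[0,0,.03])[0].astype(int); b=crop(S,u-40,v-40,80,80,5)
cv2.imwrite("pics/m8c.png",np.hstack([o,b]))
E
```

```text
top crop at 163 187
scene crop at 175 138
16.55 [ 0.3947 -0.0783  0.1484] [-0.1  0.7 -0.2] 0.0108
16.6 [ 0.3949 -0.0779  0.1486] [ 0.  -0.4 -0. ] 0.0109
brim (array([0.36625099, 0.26774501]), np.float64(47.53932189941406))
rim (array([0.36649947, 0.26987896]), np.float64(45.94082260131836))
inner (array([0.36475633, 0.267015  ]), np.float64(46.58619689941406))
coaster (array([0.36399811, 0.26386765]), np.float64(49.00883102416992))
```

View pics/m8c.png

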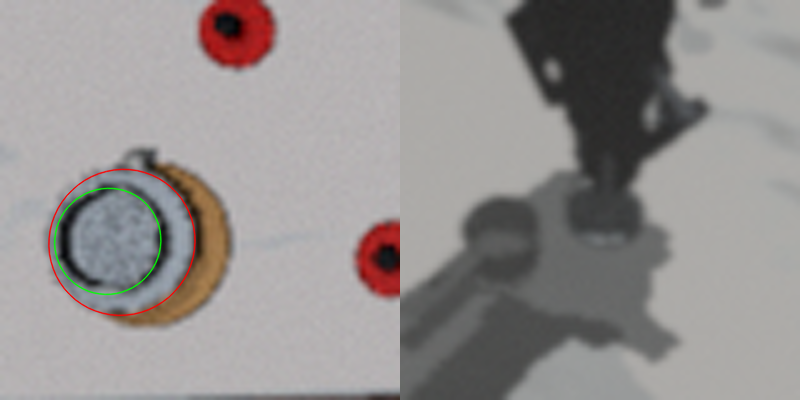

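```bash
python3 - <<'E'
from plan import *
plan((.3663,.267,.149),74,0,10,((.395,-.0777,.1487),74))
E
```

```text
from [ 0.395  -0.0777  0.1487] 74 tilt [-0.001  0.    -1.   ]
[[0, 12, 32, 0, 0, 0, -0.0], [0, 12, 32, 0, 0, 0, -0.0], [0, 12, 32, 0, 0, 0, -0.0], [0, 12, 32, 0, 0, 0, -0.0], [0, 12, 33, 0, 0, 0, -0.0], [0, 13, 32, 0, 0, 0, -0.0], [0, 12, 33, 0, 0, 0, -0.0], [0, 13, 32, 0, 0, 0, -0.0], [0, 12, 33, 0, 0, 0, -0.0], [0, 13, 32, 0, 0, 0, -0.0]]
to [0.3658 0.2667 0.1487] 74.0
```

>>> move_arm:
  deltas:
    - [0, 12, 32, 0, 0, 0, 0]
    - [0, 12, 32, 0, 0, 0, 0]
    - [0, 12, 32, 0, 0, 0, 0]
    - [0, 12, 32, 0, 0, 0, 0]
    - [0, 12, 33, 0, 0, 0, 0]
    - [0, 13, 32, 0, 0, 0, 0]
    - [0, 12, 33, 0, 0, 0, 0]
    - [0, 13, 32, 0, 0, 0, 0]
    - [0, 12, 33, 0, 0, 0, 0]
    - [0, 13, 32, 0, 0, 0, 0]

```text
clock: 17.48
eef_pos: [0.3643, 0.2687, 0.1492]
tool_rot: [0.137, 0.991, 0.0, 0.0]
ft_force: [0.7, -1.0, -0.6]
grip_width: 0.0108
grasp_force: 58.9
```

>>> move_arm:
  deltas:
    - [0, 0, 0, 0, 0, 0, 0]
    - [0, 0, 0, 0, 0, 0, 0]
    - [0, 0, 0, 5, 0, 0, 0]
    - [0, 0, 0, 0, 0, 0, 0]
    - [0, 0, 0, 0, 0, 0, 0]
    - [0, 0, 0, 0, 0, 0, 0]

```text
clock: 17.98
eef_pos: [0.3656, 0.2644, 0.1442]
tool_rot: [0.14, 0.99, -0.0, -0.0]
ft_force: [-0.0, 0.1, -1.1]
grip_width: 0.0102
grasp_force: 58.9
```

```bash
python3 - <<'E'
from obs import *
look("m9",[.365,.268,.09],90,90)
E
```

```text
top crop at 161 187
scene crop at 173 131
18.0333 [0.3658 0.2645 0.1443] [ 0.6  0.3 -1. ] 0.0107
18.0833 [0.3659 0.2646 0.1444] [-0.6 -0.3 -0.2] 0.011
```

View pics/m9.png

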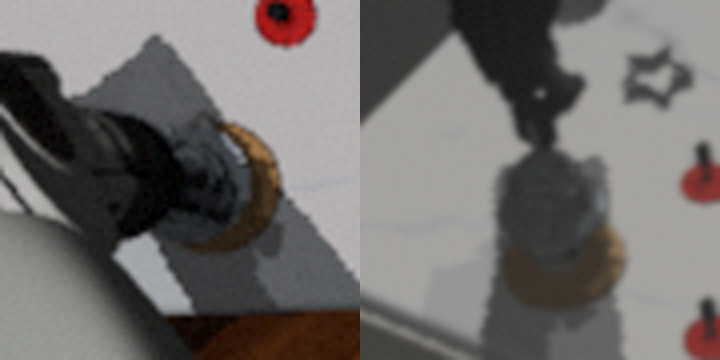

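>>> move_arm:
  deltas:
    - [0, 0, 2, 3, 0, 0, 0]
    - [0, 0, 0, 3, 0, 0, 0]
    - [0, 0, 0, 3, 0, 0, 0]
    - [0, 0, 0, 3, 0, 0, 0]
    - [0, 0, 0, 3, 0, 0, 0]
    - [0, 0, 0, 0, 0, 0, 0]

```text
clock: 18.58
eef_pos: [0.3657, 0.2669, 0.1285]
tool_rot: [0.139, 0.99, -0.001, -0.001]
ft_force: [0.3, -0.1, -1.1]
grip_width: 0.0108
grasp_force: 58.9
```

>>> move_arm:
  deltas:
    - [0, 0, 0, 5, 0, 0, 0]
    - [0, 0, 0, 5, 0, 0, 0]
    - [0, 0, 0, 5, 0, 0, 0]
    - [0, 0, 0, 5, 0, 0, 0]
    - [0, 0, 0, 0, 0, 0, 0]
    - [0, 0, 0, 0, 0, 0, 0]

```text
clock: 19.08
eef_pos: [0.3659, 0.2671, 0.1088]
tool_rot: [0.139, 0.99, -0.0, -0.0]
ft_force: [0.6, -0.3, -1.3]
grip_width: 0.0106
grasp_force: 58.9
```

>>> move_arm:
  deltas:
    - [0, 0, 0, 2, 0, 0, 0]
    - [0, 0, 0, 0, 0, 0, 0]
    - [0, 0, 0, 1, 0, 0, 0]
    - [0, 0, 0, 0, 0, 0, 0]
    - [0, 0, 0, 0, 0, 0, 0]

```text
clock: 19.5
eef_pos: [0.3663, 0.2673, 0.1064]
tool_rot: [0.139, 0.99, 0.0, 0.0]
ft_force: [-0.5, -0.8, -0.9]
grip_width: 0.0109
grasp_force: 58.9
```

>>> move_arm:
  deltas:
    - [0, 0, 0, 1, 0, 0, 0]
    - [0, 0, 0, 0, 0, 0, 0]
    - [0, 0, 0, 1, 0, 0, 0]
    - [0, 0, 0, 0, 0, 0, 0]
    - [0, 0, 0, 0, 0, 0, 0]

```text
clock: 19.92
eef_pos: [0.3662, 0.2673, 0.1043]
tool_rot: [0.139, 0.99, -0.0, -0.0]
ft_force: [-0.3, 0.5, -1.1]
grip_width: 0.0109
grasp_force: 58.9
```

>>> move_arm:
  deltas:
    - [0, 0, 0, 1, 0, 0, 0]
    - [0, 0, 0, 0, 0, 0, 0]
    - [0, 0, 0, 0, 0, 0, 0]
    - [0, 0, 0, 0, 0, 0, 0]

```text
clock: 20.25
eef_pos: [0.3666, 0.2675, 0.104]
tool_rot: [0.139, 0.99, 0.0, 0.0]
ft_force: [-1.5, -0.5, 5.8]
grip_width: 0.0109
grasp_force: 59.6
```

>>> move_arm:
  deltas:
    - [0.22, 0, 0, 0, 0, 0, 0]
    - [0.25, 0, 0, 0, 0, 0, 0]
    - [0.25, 0, 0, 0, 0, 0, 0]
    - [0.25, 0, 0, -10, 0, 0, 0]
    - [0.25, 0, 0, -20, 0, 0, 0]
    - [0.3, 0, 0, -30, 0, 0, 0]
    - [0.4, 0, 0, 0, 0, 0, 0]
    - [0.4, 0, 0, 0, 0, 0, 0]

```text
clock: 20.92
eef_pos: [0.3673, 0.2682, 0.1648]
tool_rot: [0.139, 0.99, 0.001, 0.001]
ft_force: [0.0, 0.1, -0.3]
grip_width: 0.0343
grasp_force: 0.0
```

```bash
python3 - <<'E'
from plan import *
plan((.3624,-.264,.15),74,0.4,14)
print(bot.get_obs()["joint_pos"].round(2),bot.get_obs()["grip_width"])
E
```

```text
from [0.3673 0.2682 0.1648] 74.0 tilt [ 0.003  0.002 -1.   ]
[[0.4, -10, -37, 1, 0, 0, 0.0], [0.4, -10, -37, 1, 0, 0, 0.0], [0.4, -10, -37, 1, 0, 0, 0.0], [0.4, -10, -37, 1, 0, 0, 0.0], [0.4, -10, -37, 1, 0, 0, 0.0], [0.4, -10, -36, 1, 0, 0, 0.0], [0.4, -10, -37, 1, 0, 0, 0.0], [0.4, -10, -36, 1, 0, 0, 0.0], [0.4, -10, -37, 1, 0, 0, 0.0], [0.4, -10, -36, 1, 0, 0, 0.0]]
[[0.4, -10, -37, 1, 0, 0, 0.0], [0.4, -11, -36, 1, 0, 0, 0.0], [0.4, -10, -37, 1, 0, 0, 0.0], [0.4, -11, -36, 2, 0, 0, 0.0]]
to [ 0.3628 -0.2641  0.1498] 74.0
[ 0.63  0.2  -0.25  1.12  0.    0.91] 0.0342759530529984
```

>>> move_arm:
  deltas:
    - [0.4, -10, -37, 1, 0, 0, 0]
    - [0.4, -10, -37, 1, 0, 0, 0]
    - [0.4, -10, -37, 1, 0, 0, 0]
    - [0.4, -10, -37, 1, 0, 0, 0]
    - [0.4, -10, -37, 1, 0, 0, 0]
    - [0.4, -10, -36, 1, 0, 0, 0]
    - [0.4, -10, -37, 1, 0, 0, 0]
    - [0.4, -10, -36, 1, 0, 0, 0]
    - [0.4, -10, -37, 1, 0, 0, 0]
    - [0.4, -10, -36, 1, 0, 0, 0]

```text
clock: 21.75
eef_pos: [0.3601, -0.1146, 0.1523]
tool_rot: [0.139, 0.99, 0.0, -0.001]
ft_force: [-0.1, 0.2, 0.3]
grip_width: 0.0342
grasp_force: 0.0
```

```bash
python3 - <<'E'
from obs import *
t=bot.camera("top")
cv2.imwrite("pics/l1.png",t)
# lid & chamber
for n,z,r in [("lid skirt",.003,.0345)]: print(n,fit(t,"top",.3624,-.264,z,r,.007))
for n,z,r in [("brim",.062,.041),("rim",.095,.028)]: print(n,fit(t,"top",.3655,.267,z,r,.006))
# dark knobs
for nm,x,y,z in(("lidknob",.3624,-.264,.044),("pressgrip",.366,.267,.108)):
    u,v=proj("top",[x,y,z])[0]; a,b=int(u)-10,int(v)-10; c=t[b:b+21,a:a+21].max(2).astype(float)
    m=(c<60); yy,xx=np.nonzero(m); w=np.maximum(90-c,0)
    k=(np.hypot(*(np.mgrid[b:b+21,a:a+21]-np.array([v,u])[:,None,None]))<6); w=w*k; G=np.mgrid[b:b+21,a:a+21]
    if w.sum(): print(nm,ray("top",(w*G[1]).sum()/w.sum(),(w*G[0]).sum()/w.sum(),z).round(4),w.sum())
E
```

```text
lid skirt (array([ 0.36452235, -0.25949915]), np.float64(25.40951919555664))
brim (array([0.3662491 , 0.26774575]), np.float64(47.86151885986328))
rim (array([0.36637759, 0.26987471]), np.float64(47.75656509399414))
lidknob [ 0.3621 -0.265   0.044 ] 1050.0
pressgrip [0.3665 0.2651 0.108 ] 1660.0
```

>>> move_arm:
  deltas:
    - [0.4, -10, -37, 10, 0, 0, 0]
    - [0.4, -11, -36, 15, 0, 0, 0]
    - [0.4, -10, -37, 15, 0, 0, 0]
    - [0.4, -11, -36, 15, 0, 0, 0]
    - [0.4, 0, 0, 0, 0, 0, 0]
    - [0.4, 0, 0, 0, 0, 0, 0]
    - [0.4, 0, 0, 0, 0, 0, 0]
    - [0.4, 0, 0, 0, 0, 0, 0]

```text
clock: 22.47
eef_pos: [0.3614, -0.2637, 0.0981]
tool_rot: [0.138, 0.99, 0.0, -0.0]
ft_force: [0.8, -1.1, -0.3]
grip_width: 0.0343
grasp_force: 0.0
```

>>> move_arm:
  deltas:
    - [0.4, 0, -1, 20, 0, 0, 0]
    - [0.4, 0, 0, 20, 0, 0, 0]
    - [0.4, 0, 0, 10, 0, 0, 0]
    - [0.4, 0, 0, 5, 0, 0, 0]
    - [0.4, 0, 0, 0, 0, 0, 0]
    - [0.4, 0, 0, 0, 0, 0, 0]
    - [0.4, 0, 0, 0, 0, 0, 0]

```text
clock: 23.05
eef_pos: [0.3623, -0.266, 0.0443]
tool_rot: [0.138, 0.99, -0.0, 0.001]
ft_force: [0.0, 0.3, 0.4]
grip_width: 0.0345
grasp_force: 0.0
```

>>> move_arm:
  deltas:
    - [0.4, 0, 0, 3, 0, 0, 0]
    - [0.4, 0, 0, 0, 0, 0, 0]
    - [0.2, 0, 0, 0, 0, 0, 0]
    - [0, 0, 0, 0, 0, 0, 0]
    - [0, 0, 0, 0, 0, 0, 0]
    - [0, 0, 0, 0, 0, 0, 0]
    - [0, 0, 0, 0, 0, 0, 0]
    - [0, 0, 0, 0, 0, 0, 0]

```text
clock: 23.72
eef_pos: [0.3615, -0.2661, 0.0407]
tool_rot: [0.139, 0.99, -0.0, 0.0]
ft_force: [-1.1, 0.7, 5.1]
grip_width: 0.0129
grasp_force: 58.6
```

>>> move_arm:
  deltas:
    - [0, 0, 0, -10, 0, 0, 0]
    - [0, 0, 0, -30, 0, 0, 0]
    - [0, 0, 0, -30, 0, 0, 0]
    - [0, 0, 0, -30, 0, 0, 0]
    - [0, 0, 0, -30, 0, 0, 0]
    - [0, 0, 0, 0, 0, 0, 0]
    - [0, 0, 0, 0, 0, 0, 0]
    - [0, 0, 0, 0, 0, 0, 0]

```text
clock: 24.38
eef_pos: [0.361, -0.2657, 0.1696]
tool_rot: [0.139, 0.99, 0.0, -0.0]
ft_force: [-0.9, -0.1, -1.5]
grip_width: 0.0128
grasp_force: 58.6
```

```bash
python3 - <<'E'
from plan import *
bot.camera("top");bot.camera("top")
o=bot.get_obs(); print(o["ft_force"].round(1),o["grip_width"])
plan((.366,.267,.175),74,0,16)
E
```

```text
[ 0.1  0.8 -0.7] 0.012667907667250698
from [ 0.3604 -0.2653  0.1687] 74.0 tilt [-0.003  0.002 -1.   ]
[[0, 9, 32, 0, 0, 0, 0.0], [0, 9, 32, 0, 0, 0, 0.0], [0, 9, 32, 0, 0, 0, 0.0], [0, 9, 32, 0, 0, 0, 0.0], [0, 9, 32, -1, 0, 0, 0.0], [0, 9, 32, 0, 0, 0, 0.0], [0, 9, 32, -1, 0, 0, 0.0], [0, 9, 32, 0, 0, 0, 0.0], [0, 9, 32, -1, 0, 0, 0.0], [0, 9, 32, 0, 0, 0, 0.0]]
[[0, 8, 32, -1, 0, 0, 0.0], [0, 9, 32, 0, 0, 0, 0.0], [0, 8, 32, -1, 0, 0, 0.0], [0, 9, 32, 0, 0, 0, 0.0], [0, 8, 33, -1, 0, 0, 0.0], [0, 9, 32, 0, 0, 0, 0.0]]
to [0.3659 0.2667 0.1747] 74.0
```

>>> move_arm:
  deltas:
    - [0, 9, 32, -1, 0, 0, 0]
    - [0, 9, 32, -1, 0, 0, 0]
    - [0, 9, 32, -1, 0, 0, 0]
    - [0, 9, 32, -1, 0, 0, 0]
    - [0, 9, 32, -1, 0, 0, 0]
    - [0, 9, 32, 0, 0, 0, 0]
    - [0, 9, 32, -1, 0, 0, 0]
    - [0, 9, 32, 0, 0, 0, 0]
    - [0, 9, 32, 0, 0, 0, 0]
    - [0, 9, 32, 0, 0, 0, 0]

```text
clock: 25.32
eef_pos: [0.3615, 0.0678, 0.1751]
tool_rot: [0.139, 0.99, -0.0, -0.001]
ft_force: [0.8, -0.4, -1.6]
grip_width: 0.0123
grasp_force: 58.6
```

>>> move_arm:
  deltas:
    - [0, 8, 32, 0, 0, 0, 0]
    - [0, 9, 32, 0, 0, 0, 0]
    - [0, 8, 32, 0, 0, 0, 0]
    - [0, 9, 32, 0, 0, 0, 0]
    - [0, 8, 33, 0, 0, 0, 0]
    - [0, 9, 32, 0, 0, 0, 0]
    - [0, 0, 0, 0, 0, 0, 0]
    - [0, 0, 0, 0, 0, 0, 0]
    - [0, 0, 0, 0, 0, 0, 0]

```text
clock: 26.07
eef_pos: [0.3658, 0.2652, 0.1749]
tool_rot: [0.139, 0.99, -0.001, -0.001]
ft_force: [0.3, 0.3, -0.9]
grip_width: 0.013
grasp_force: 58.7
```

>>> move_arm:
  deltas:
    - [0, 0, 0, 0, 0, 0, 0]
    - [0, 0, 0, 0, 0, 0, 0]
    - [0, 0, 0, 0, 0, 0, 0]
    - [0, 0, 0, 0, 0, 0, 0]

```text
clock: 26.4
eef_pos: [0.367, 0.2653, 0.1764]
tool_rot: [0.14, 0.99, 0.0, 0.0]
ft_force: [-0.0, -0.0, -0.6]
grip_width: 0.0127
grasp_force: 58.7
```

>>> move_arm:
  deltas:
    - [0, 0, 1, 8, 0, 0, 0]
    - [0, 0, 0, 8, 0, 0, 0]
    - [0, 0, 0, 8, 0, 0, 0]
    - [0, 0, 0, 8, 0, 0, 0]
    - [0, 0, 0, 3, 0, 0, 0]
    - [0, 0, 0, 0, 0, 0, 0]
    - [0, 0, 0, 0, 0, 0, 0]
    - [0, 0, 0, 0, 0, 0, 0]
    - [0, 0, 0, 0, 0, 0, 0]

```text
clock: 27.15
eef_pos: [0.3675, 0.2673, 0.1417]
tool_rot: [0.139, 0.99, 0.0, 0.0]
ft_force: [-0.3, -0.4, -1.3]
grip_width: 0.0129
grasp_force: 58.7
```

>>> move_arm:
  deltas:
    - [0, 1, 0, 2, 0, 0, 0]
    - [0, 0, 0, 2, 0, 0, 0]
    - [0, 0, 0, 1, 0, 0, 0]
    - [0, 0, 0, 1, 0, 0, 0]
    - [0, 0, 0, 0, 0, 0, 0]
    - [0, 0, 0, 1, 0, 0, 0]
    - [0, 0, 0, 0, 0, 0, 0]
    - [0, 0, 0, 0, 0, 0, 0]

```text
clock: 27.82
eef_pos: [0.3662, 0.2673, 0.1343]
tool_rot: [0.139, 0.99, -0.0, -0.0]
ft_force: [0.0, 0.5, -0.6]
grip_width: 0.0127
grasp_force: 58.7
```

```bash
python3 - <<'E'
from obs import *
look("m10",[.365,.268,.09],90,90)
E
```

```text
top crop at 161 187
scene crop at 173 131
27.8667 [0.3662 0.2673 0.1343] [-0.4 -1.1 -0.4] 0.013
27.9167 [0.3662 0.2673 0.1343] [-0.1 -0.2 -0.9] 0.0124
```

View pics/m10.png

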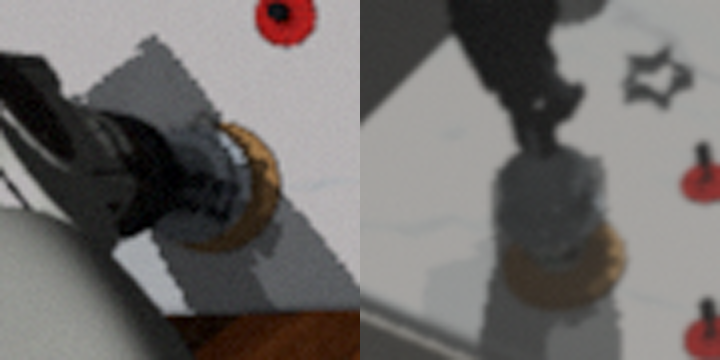

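>>> move_arm:
  deltas:
    - [0, 0, 0, 1, 0, 0, 0]
    - [0, 0, 0, 1, 0, 0, 0]
    - [0, 0, 0, 0, 0, 0, 0]
    - [0, 0, 0, 1, 0, 0, 0]
    - [0, 0, 0, 0, 0, 0, 0]
    - [0, 0, 0, 0, 0, 0, 0]

```text
clock: 28.42
eef_pos: [0.3661, 0.2673, 0.1312]
tool_rot: [0.139, 0.99, -0.0, -0.0]
ft_force: [-0.1, -1.0, -0.7]
grip_width: 0.0132
grasp_force: 58.7
```

>>> move_arm:
  deltas:
    - [0, 0, 0, 1, 0, 0, 0]
    - [0, 0, 0, 0, 0, 0, 0]
    - [0, 0, 0, 0, 0, 0, 0]
    - [0, 0, 0, 0, 0, 0, 0]

```text
clock: 28.75
eef_pos: [0.3666, 0.2675, 0.1308]
tool_rot: [0.139, 0.99, 0.0, 0.0]
ft_force: [0.2, -0.2, 4.5]
grip_width: 0.0128
grasp_force: 59.1
```

>>> move_arm:
  deltas:
    - [0.25, 0, 0, 0, 0, 0, 0]
    - [0.4, 0, 0, 0, 0, 0, 0]
    - [0.4, 0, 0, 0, 0, 0, 0]
    - [0.4, 0, 0, -10, 0, 0, 0]
    - [0.4, 0, 0, -25, 0, 0, 0]
    - [0.4, 0, 0, -35, 0, 0, 0]
    - [0.4, 0, 0, -10, 0, 0, 0]

```text
clock: 29.33
eef_pos: [0.3677, 0.2684, 0.2142]
tool_rot: [0.139, 0.99, 0.002, 0.002]
ft_force: [1.0, -0.0, 0.4]
grip_width: 0.0341
grasp_force: 0.0
```

>>> move_arm:
  deltas:
    - [0.4, -10, -37, 0, 0, 0, 0]
    - [0.4, -10, -37, 0, 0, 0, 0]
    - [0.4, -10, -37, 0, 0, 0, 0]
    - [0.4, -10, -37, 0, 0, 0, 0]
    - [0.4, -10, -37, 0, 0, 0, 0]
    - [0.4, -10, -37, 0, 0, 0, 0]
    - [0.4, -10, -37, 0, 0, 0, 0]
    - [0.4, -10, -37, 0, 0, 0, 0]
    - [0.4, 0, 0, 0, 0, 0, 0]
    - [0.4, 0, 0, 0, 0, 0, 0]

```text
clock: 30.17
eef_pos: [0.3614, -0.0412, 0.2101]
tool_rot: [0.142, 0.99, 0.0, -0.0]
ft_force: [-0.5, -0.0, -0.7]
grip_width: 0.0341
grasp_force: 0.0
```

```bash
python3 - <<'E'
from obs import *
t=bot.camera("top"); s=bot.camera("scene")
for n,z,r in [("brim",.062,.041),("lid",.093,.0345),("coaster",.008,.0485)]: print(n,fit(t,"top",.366,.267,z,r,.006))
P=[("top",t),("scene",s)]
for c,im in P:
    u,v=proj(c,[.366,.267,.126])[0]; a,b=int(u)-8,int(v)-8; w=np.maximum(80-im[b:b+17,a:a+17].max(2).astype(float),0); G=np.mgrid[b:b+17,a:a+17]
    print(c,"expected knob",u.round(1),v.round(1),"dark centroid",[(w*G[i]).sum()/max(w.sum(),1) for i in(1,0)],w.sum())
for q in("lid_center","chamber_center","mug_diamond_center"):
    for c in("top","scene"): print(q,c,[(d["rect"],round(d["conf"],2)) for d in bot.outline_of(q,c)][:2])
for z in(.09,): print("lid lower edge expected top",proj("top",[[.366,.267+.0345,z],[.366,.267-.0345,z]]).round(1))
E
```

```text
brim (array([0.36599974, 0.26849967]), np.float64(41.86641311645508))
lid (array([0.36309725, 0.26475988]), np.float64(34.23268127441406))
coaster (array([0.36450046, 0.26600196]), np.float64(43.44023895263672))
top expected knob 203.5 232.1 dark centroid [np.float64(203.18801784576164), np.float64(231.4206500956023)] 1569.0
scene expected knob 216.9 168.0 dark centroid [np.float64(217.22672064777328), np.float64(168.2004048582996)] 494.0
lid_center top [([196.0, 219.7, 22.4, 25.9], 0.62)]
lid_center scene [([210.7, 164.2, 23.5, 21.2], 0.87), ([216.1, 190.8, 13.5, 8.2], 0.37)]
chamber_center top [([208.4, 224.1, 14.8, 21.7], 0.43)]
chamber_center scene [([207.2, 178.0, 32.8, 14.9], 0.73)]
mug_diamond_center top []
mug_diamond_center scene [([215.6, 190.9, 13.0, 9.2], 0.55)]
lid lower edge expected top [[194.2 232.6]
 [219.3 232. ]]
```

Seen from both cameras, the knob sits within a pixel of where a level, seated lid would put it, and contact came at the expected seat height, so I'm handing in.

```bash
python3 -c "
from workcell import bot
print(bot.job_done())"
```

```text
the job is handed in; nothing more can be done
None
```

The drip filter is built in order on the coaster and handed in at about 30 s of 106 s: diamond mug, chamber, press, lid. Each piece met its contact within about 1 mm of the expected height, except the mug, whose own seat height I could only estimate. By the cameras, the mug stands about 2–3 mm off the coaster's centre, and the robot ended clear of everything.

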